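# Take the dial padlock off a transit case and hold it up open

## Task

The proving-ring transit case is locked by a click-dial padlock: turn the dial until its white pointer clicks in at the third tick clockwise from the red tick. Pull the lock body straight away from the yellow staple plate, along its tray, until the shackle is fully drawn out, then push the open lock forward again to where it lay, so that the plate stands in the gap between shackle end and body, and lift it off. Finish while still holding the open lock up in the gripper, dial upwards, about 100 mm above the case; leave the gauge, the brass weight and the wrench alone.

Things in the scene. Friction and masses are not known exactly. Their poses are not given: they have to be found in the camera images.
- case: Wooden transit case, 300 (x) x 360 (y) x 100 mm high, fixed; place and yaw vary. Origin: centre of its underside, on the bench; z up. On its near (-x) part lies a steel lock tray, upper face 103 mm above the bench, with side flanges 12 mm high, inner faces at y = -30 and +30 mm, along the case's x; the tray's -x end is open and nothing stands in the way there.
- staple_hole (a point): Centre of the hole in the yellow staple plate at the tray's +x end, 116 mm above the bench; axes as the case's. Plate: 5 mm thick in x (case x -38 to -33 mm), y from -34 to +8 mm, 26 mm high above the tray. Hole 16 mm wide (y) and 16 mm high; the short shackle leg runs through it along x.
- lock: Loose blue padlock, about 0.4 kg, on its back in the tray, dial up. Body 64 (x) x 56 (y) x 26 mm thick. Origin: centre of its underside, below the dial's axis; +x to the shackle, z up. Starts at case x = -75, y = 0 mm, 103 mm above the bench, axes parallel to the case's: its shackle face (x = +32) 5 mm from the staple plate, 2 mm play to each flange. The body too can be gripped, across y.
- third_tick (a point): Fixed to the lock: where the pointer's tip stands when the dial is at its number. Ten ticks are painted on the lock's face round the dial, 36 degrees apart; the red one is on the shackle side (+x), the other nine are white. This is the third white one clockwise from the red, seen from above.
- dial (a joint): Round black dial knob on the lock's face. Value in rad, growing clockwise seen from above; 0 = white pointer at the red tick, 0.628 a tick. Turns endlessly with a spring click at each tick (0.06 N m to pass); let go, it settles at the nearest one. The lock opens at 1.885 (third tick clockwise), give or take 0.15, and at no other tick. Starts one to six ticks anticlockwise of it.
- dial_grip (a point): On the dial's axis, half way up the knob, 34 mm above the lock's underside; grip from above at any yaw. Knob 36 mm diameter, 15 mm high, sides rough enough to turn, pull and lift the lock by; its top is 7.5 mm above this point, the lock's flat face 8 mm below it. Nothing within 80 mm stands higher than that face.
- pointer_tip (a point): Outer end of the white pointer line on the dial's top, 18 mm from its axis.
- shackle (a joint): 8 mm round steel shackle, legs 36 mm apart along the lock's x, 13 mm above its underside, long leg at +y, short at -y; closed, it ends 24 mm beyond the body. Value in m: 0 = closed, 0.024 = fully drawn out (to the lock's +x). Friction about 1.5 N, stays where left. Moves no more than about 2 mm unless the dial is at its number. Drawn out, the short leg's end is 16 mm clear of the body.
- shackle_bow (a point): Middle of the shackle's bow (at lock x = +52 closed). Pull the lock along the case's -x: after 6 mm of play the bow bears on the staple plate, then the shackle draws out: 30 mm in all. Push the lock back 30 mm to its start place, shackle still out: the staple plate then stands in the gap between the short leg's end and the body, 5 mm clear on either side, and the lock lifts straight up off it.
- gauge: Dial gauge, 58 mm diameter, 12 mm thick, with a stem, lying on the case's lid. Origin: centre of its underside. Leave it.
- weight: Brass weight, 42 mm diameter, 50 mm high, standing on the case's lid. Origin: centre of its underside. Leave it.
- wrench: Steel wrench, 190 mm long, lying on the bench beside the case. Origin: centre of its underside. Leave it.
Not all that is in view belongs to the job. There is more than one size of the lock; the job needs the larger.

How it is judged:
On the way, in this order (a step that is already met when the one before it is completed fails the run):
1. the dial stands at the third tick clockwise from the red one, the lock still shut (distance between pointer_tip and third_tick below 0.004 m and value of joint shackle below 0.006 m), for 0.2 s.
2. the shackle is drawn out with the lock still in its tray (value of joint shackle above 0.015 m and height (world z) of lock below 0.115 m), for 0.1 s.
At the end, for the whole second after the job is handed in: The open lock (shackle drawn out at least 15 mm) is held still in the fingers (more than 1 N, slower than 0.05 m/s), dial upwards within 0.45 rad, its underside at least 75 mm above the tray and touching nothing of the case (height (world z) of lock above 0.178 m and value of joint shackle above 0.015 m and angle between lock's own z axis and vertical below 0.45 rad and contact force between the fingers and lock above 1 N and contact force between lock and case below 0.2 N and linear speed of lock below 0.05 m/s); the arm keeps its last pose, push and grip.
It fails at once if a bystander (gauge, weight or wrench) is moved more than 20 mm (distance of any of gauge, weight, wrench from where it was at the start of the episode above 0.02 m).
It also fails if it takes over 72 s, if anything falls off the work surface, if the arm or the gripper's body presses on something with over 40 N, if the wrist force passes 120 N, or if a joint passes its speed limit or range.

## Robot

A 6-joint arm with a two-finger parallel gripper is mounted at the origin on the work surface. World frame = base frame: x ahead of the robot, y to its left, z up, the work surface at z = 0. Lengths are in m, angles in rad, forces in N, time in s.
With the tool pointing down it reaches from about 0.375 to 0.975 m from the base axis. Payload 3.8 kg.
Tool frame: the origin (TCP) lies midway between the tips of the shut fingers; the grasp point (between the pads) lies 19 mm behind it; z points along the fingers, y is the direction in which the jaws open and shut (so a half turn about z gives the same grasp; the last joint's range is limited). The gripper opens to 85 mm and grips with 20 to 120 N. Pads are 22 mm wide; open, the fingers measure 114 mm over their backs; the gripper's body (76 mm by 85 mm) begins 54 mm behind the grasp point. The pads swing forward as they close: fully open they stand 13 mm farther back than shut.
Start: joints at [-1.371, 0.264, 1.604, -0, 1.274, -0.037], TCP at [0.158, -0.656, 0.231] pointing down, gripper open.
Joint ranges: [-2.63, 2.63], [-0.94, 2.18], [0.31, 2.57], [-1.31, 4.45], [0, 2.66], [-2.55, 2.55]. Speed limits (rad/s): [2.57, 2.57, 3.14, 3.14, 3.14, 3.14].

## Interface

Orientations are given as a rotation vector (axis times angle).
In Python, from workcell import bot gives the robot as it stands. The module is installed in compiled form; this text tells all that it offers.
- The arm moves only by the tool move_arm, never from a script. Its argument "steps" is a list of rows, each a list of 5 numbers: the shift along the tool's x, y, z in mm, then the turn about the tool's z in degrees, then the opening in per cent of the stroke, from 0 (shut) to 100 (fully open). In form: [[tx, ty, tz, turn, claw], ...]. A call has 1 to 20 rows; each row is the pose to reach, as a shift and turn from the pose commanded when the call began, along the tool's axes at that moment; what a row does not reach only later rows make up. A row lasts 1/10 s, in which the tool goes at most 50 mm and 8.59 degrees, less where a joint would pass 70% of its speed; a pose out of reach is approached as far as the arm can. A call with a gripper value outside its range is refused whole. The fingers move at their own pace and stop on an object; "newtons" is the grip in N (left out, the last holds). Time passes only in rows, so rows that repeat a pose let the fingers close. It gives the time, the measured TCP pose, the force and the opening at its end, in the units of the state.
- bot.read_state(): the state, without advancing time (a new reading comes with each control period).
- bot.read_camera(name): name is "scene" or "top" or "wrist"; returns a dict with "pixels" (420x560x3 uint8, red, green, blue), "depth" (420x560 float32, m along the optical axis (not along the pixel's ray), 0 where there is no reading), "fovy" (degrees; the focal length in pixels is half the picture's height over the tangent of half this angle, whatever the lens; pixels are square), "cx", "cy" (the principal point, pixels), "xyz" and "attitude" of the camera in the world. Camera axes: x right, y up, looking along -z (the intrinsics and any distortion apply to the point x, -y, -z); pixel columns grow to the right and rows downward; lengths in m; the calibration is good to about 2 mm. The wrist camera is an equidistant fisheye: a pixel r from the principal point sees the ray r / f radians off the axis. A picture is of the moment at which its call begins.
- bot.finish_job(): hands the job in, once; it reports no verdict.
The state is a dict: "time": time; "q": joint angles; "joint_vel": joint speeds; "joint_torque": joint torques, N m; "tool_pos": TCP position; "tcp_rot": TCP orientation; "wrist_force": force on the tool from outside, world axes, zero at the start; "torque": the same for the moment, N m; "width": opening from 0.0 (shut) to 1.0 (fully open).
Only numpy, scipy, OpenCV 4.12 (cv2) and the standard library are available. Lean on these libraries where they do the work, as an engineer would, in place of code of your own. Each camera call takes 0.05 s, during which the arm holds its last target.

## Working session

There is one attempt and no reset: what is moved stays moved. The work goes in short steps, Python scripts to look and compute and a tool call to move; the robot and the scene stay as the last step left them, time stands still between calls to the robot, and variables do not carry over. Pictures are saved under pics/ and viewed, and the job is handed in when it is done.

Besides the shell and the picture viewer there is one more tool, called as a command line: name --pt "numbers of a row" for each row, then --argument value for the rest. move_arm: Moves the arm, as the interface text tells. Its arguments: {"type":"object","properties":{"steps":{"type":"array","items":{"type":"array","items":{"type":"number"}}},"newtons":{"type":"number"}},"required":["steps"]}

```bash
mkdir -p pics; cat > h.py <<'E'
import numpy as np, cv2
from scipy.spatial.transform import Rotation as R
from workcell import bot
def save(n,p): cv2.imwrite('pics/'+n,p[:,:,::-1])
E
python3 - <<'E'
from h import *
s=bot.read_state(); print(s)
for n in ['scene','top','wrist']:
    c=bot.read_camera(n); save(n+'1.png',c['pixels'])
    np.save(n+'1.npy',c,allow_pickle=True)
    print(n,c['fovy'],c['cx'],c['cy'],c['xyz'],c['attitude'])
E
```

```text
{'time': 0.0, 'q': array([-1.37088627e+00,  2.64775919e-01,  1.60535622e+00,  3.12283975e-05,
        1.27367912e+00, -3.69160267e-02]), 'joint_vel': array([-1.49615827e-05, -2.14544687e-04, -1.19099272e-03,  1.19557436e-03,
        7.41985792e-04, -9.98744802e-04]), 'joint_torque': array([ 5.92775832e-04, -5.15118062e+01, -3.67311144e+01, -3.98067932e-04,
        1.29368642e-02,  4.60910243e-06]), 'tool_pos': array([ 0.15822326, -0.65545877,  0.22995627]), 'tcp_rot': array([-3.11739676e+00, -3.70860981e-01,  2.36800248e-04]), 'wrist_force': array([0.27020139, 0.163473  , 0.74753557]), 'torque': array([-0.02740949, -0.03438289, -0.01180539]), 'width': 1.0025989069496655}
scene 55.23990991132232 276.30632779989213 201.00240038611133 [ 1.14020535 -0.32381242  0.58959735] [0.90961841 0.4322363  0.82689134]
top 51.76404503501857 276.2041063786717 211.5521085912008 [0.40922939 0.11366909 1.00425792] [ 0.15053843 -0.09896658 -1.56079563]
wrist 65.70646984690485 276.86579553022733 210.73124778213926 [ 0.23877326 -0.63636124  0.37276817] [-0.27501988  0.2196675  -1.32145289]
```

View pics/scene1.png

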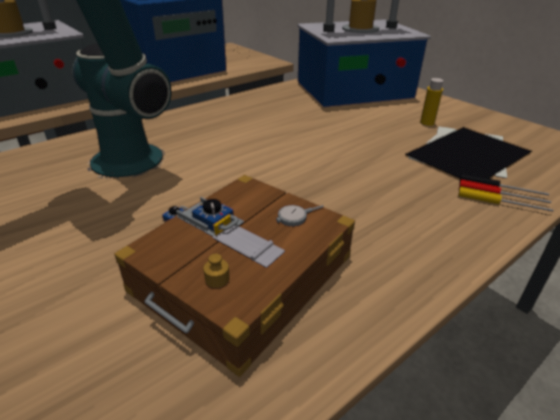

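View pics/top1.png

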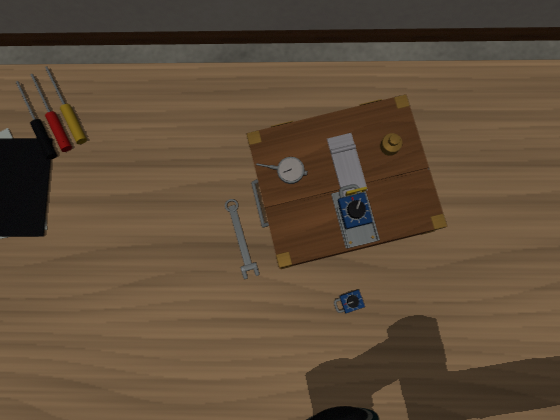

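View pics/wrist1.png

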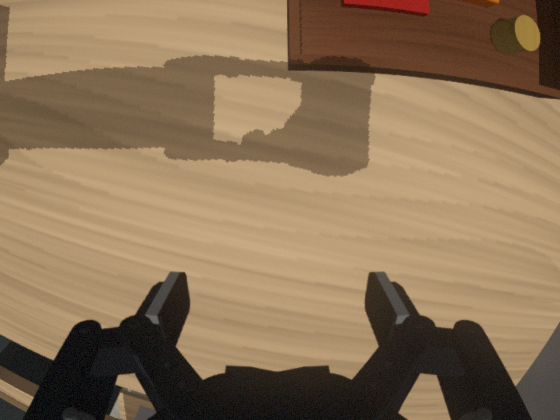

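The scene camera shows the case with the lock at about (212,210). In the top picture two things could be the lock: the one in the tray on the case at (356,209), and a small one on the bench at (350,300). I choose the larger one in the tray. The gauge is at (290,170), the weight at (392,143) and the wrench at (243,240). Next I'll check the choice in a close crop.

```bash
cat >> h.py <<'E'
def f_of(c): return c['pixels'].shape[0]/2/np.tan(np.radians(c['fovy'])/2)
def rays(c,uv):
    uv=np.atleast_2d(np.asarray(uv,float)); f=f_of(c)
    d=np.c_[(uv[:,0]-c['cx'])/f,-(uv[:,1]-c['cy'])/f,-np.ones(len(uv))]
    return R.from_rotvec(c['attitude']).apply(d)
def onplane(c,uv,z):
    d=rays(c,uv); o=np.array(c['xyz']); t=(z-o[2])/d[:,2]; return o+t[:,None]*d
def raysW(c,uv):
    uv=np.atleast_2d(np.asarray(uv,float)); f=f_of(c)
    a=(uv-[c['cx'],c['cy']]); r=np.hypot(*a.T); th=r/f
    k=np.where(r>1e-6,np.sin(th)/np.maximum(r,1e-6),0)
    return R.from_rotvec(c['attitude']).apply(np.c_[a[:,0]*k,-a[:,1]*k,-np.cos(th)])
def onplaneW(c,uv,z):
    d=raysW(c,uv); o=np.array(c['xyz']); t=(z-o[2])/d[:,2]; return o+t[:,None]*d
def projW(c,p):
    q=R.from_rotvec(c['attitude']).inv().apply(np.atleast_2d(p)-c['xyz']); x,y,z=q[:,0],-q[:,1],-q[:,2]
    rr=np.hypot(x,y); th=np.arctan2(rr,z); k=f_of(c)*th/rr; return np.c_[c['cx']+x*k,c['cy']+y*k]
E
python3 - <<'E'
from h import *
c=np.load('top1.npy',allow_pickle=True).item()
P=c['pixels']; x0,y0=310,160
cr=cv2.resize(P[y0:y0+100,x0:x0+100],None,fx=6,fy=6,interpolation=cv2.INTER_CUBIC); save('topcrop.png',cr)
hsv=cv2.cvtColor(P,cv2.COLOR_RGB2HSV)
# blue lock face
m=cv2.inRange(hsv,(100,120,50),(125,255,255)); n,l,st,ce=cv2.connectedComponentsWithStats(m)
for i in range(1,n):
    if st[i,4]>50: print('blue',st[i],ce[i])
# brass corners
uv=[(402,102),(254,138),(284,259),(438,222)]
W=onplane(c,uv,0.1); print(W)
print('dial', onplane(c,[(356,209)],0.1445))
print(W.mean(0))
E
```

```text
blue [339 193  33  35 399] [354.39348371 210.32330827]
blue [340 290  24  19 134] [353.11940299 298.20895522]
[[ 0.79763605 -0.12877451  0.1       ]
 [ 0.71642096  0.1939738   0.1       ]
 [ 0.45433945  0.1270061   0.1       ]
 [ 0.53338051 -0.19337488  0.1       ]]
dial [[ 0.55282131 -0.01723801  0.1445    ]]
[ 6.25444243e-01 -2.92371573e-04  1.00000000e-01]
```

View pics/topcrop.png

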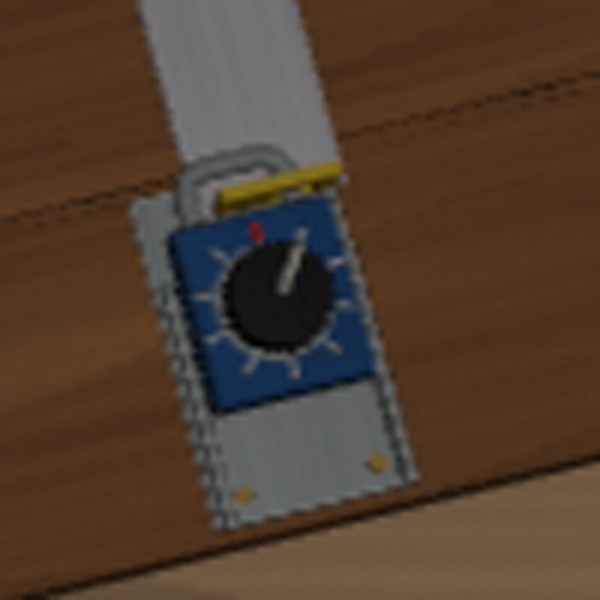

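The crop confirms it. The big lock lies in the tray, with the red tick at crop (257,232) and the pointer at the first clockwise tick (302,232), so the third tick is at about (345,305), two ticks (72°) further clockwise. The case corners give yaw ≈14.1° and the dial at (0.553,-0.018). Next I'll compute the move to a hover above it.

```bash
cat >> h.py <<'E'
def to_tool(target):
    s=bot.read_state(); r=R.from_rotvec(s['tcp_rot']); x=r.as_matrix()[:,0]
    return 1000*r.inv().apply(np.array(target)-s['tool_pos']), np.degrees(np.arctan2(x[1],x[0]))
E
python3 - <<'E'
from h import *
print(to_tool([.553,-.018,.230]))
E
```

```text
(array([ 533.33148688, -527.24053581,    1.17689801]), np.float64(13.564830498738463))
```

move_arm --pt "533 -527 0 0 58" --pt "533 -527 0 0 58" --pt "533 -527 0 0 58" --pt "533 -527 0 0 58" --pt "533 -527 0 0 58" --pt "533 -527 0 0 58" --pt "533 -527 0 0 58" --pt "533 -527 0 0 58" --pt "533 -527 0 0 58" --pt "533 -527 0 0 58" --pt "533 -527 0 0 58" --pt "533 -527 0 0 58" --pt "533 -527 0 0 58" --pt "533 -527 0 0 58" --pt "533 -527 0 0 58" --pt "533 -527 0 0 58" --pt "533 -527 0 0 58" --pt "533 -527 0 0 58" --pt "533 -527 0 0 58" --pt "533 -527 0 0 58" --newtons 60

```text
time: 2.15
tool_pos: [0.5523, -0.0202, 0.2313]
tcp_rot: [3.12, 0.368, -0.0]
wrist_force: [0.7, -0.1, -0.1]
width: 0.581
```

```bash
python3 - <<'E'
from h import *
s=bot.read_state(); print(s['time'],s['tool_pos'],s['q'],s['width'],to_tool([.553,-.018,.23]))
c=bot.read_camera('wrist'); save('w2.png',c['pixels']); np.save('w2.npy',c,allow_pickle=True)
print(c['xyz'],c['attitude'])
E
```

```text
2.15 [ 0.55228323 -0.02017285  0.23134155] [-8.14860408e-02  3.28213140e-02  1.86738666e+00 -1.59038323e-04
  1.24142204e+00  1.25469428e+00] 0.5809889279247469 (array([ 1.20246778, -1.94680663,  1.34119333]), np.float64(13.445454087002583))
[ 0.63285245 -0.00087651  0.37403503] [-0.27642432  0.21826268 -1.32391759]
```

View pics/w2.png

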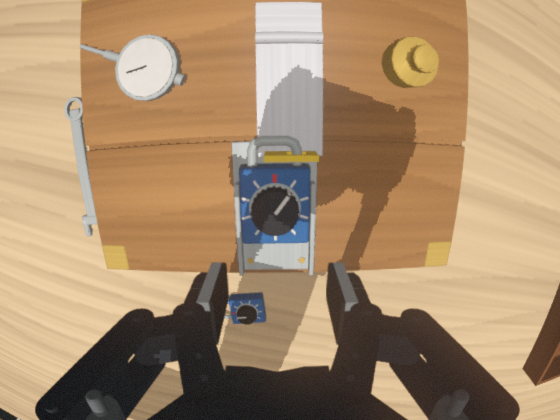

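The wrist picture shows the lock with its dial at about (275,209), red tick at (275,178), pointer towards (289,196), plate at (290,156), and the fingertips at (215,285) and (340,285). I'll refine the dial centre and yaw, and measure the tip height from depth.

```bash
python3 - <<'E'
from h import *
c=np.load('w2.npy',allow_pickle=True).item(); P=c['pixels']; s=bot.read_state()
save('w2crop.png',cv2.resize(P[120:280,200:350],None,fx=3.7,fy=3.7,interpolation=cv2.INTER_CUBIC))
g=P.max(2); m=((g<60)*255).astype(np.uint8); m[:,:225]=0;m[:,325:]=0;m[:165]=0;m[250:]=0
n,l,st,ce=cv2.connectedComponentsWithStats(m); i=1+st[1:,4].argmax(); print(st[i],ce[i])
cn=max(cv2.findContours((l==i).astype(np.uint8),0,1)[0],key=len)
W=onplaneW(c,cn[:,0],.1445); (x,y),r=cv2.minEnclosingCircle((W[:,:2]*1000).astype(np.float32)); print('dial',x,y,r, 'cent',onplaneW(c,ce[i],.1405))
print('red,ptr',onplaneW(c,[(275,178),(289,196)],.13))
# blue face edges
hsv=cv2.cvtColor(P,cv2.COLOR_RGB2HSV); b=cv2.inRange(hsv,(100,120,50),(125,255,255)); b[:160]=0;b[250:]=0
cn=np.vstack(cv2.findContours(b,0,1)[0]); W=onplaneW(c,cn[:,0],.129); print('face rect',cv2.minAreaRect((W[:,:2]*1000).astype(np.float32)))
# fingertips: depth -> world z in finger zones
D=c['depth']; vv,uu=np.mgrid[200:330,180:375]; uv=np.c_[uu.ravel(),vv.ravel()]; d=D[uv[:,1],uv[:,0]]
rw=raysW(c,uv); ax=R.from_rotvec(c['attitude']).apply([0,0,-1]); p=np.array(c['xyz'])+rw*(d/(rw@ax))[:,None]
k=(d>0)&(p[:,2]>.19); q=p[k]; t=R.from_rotvec(s['tcp_rot']).inv().apply(q-s['tool_pos'])*1000
print(len(q),'tool z max',np.percentile(t[:,2],[50,90,98,100]), 'y',t[t[:,2]>np.percentile(t[:,2],95)][:,1][::20])
E
```

```text
[252 187  35  44 798] [266.37468672 204.43483709]
dial 556.7945556640625 -16.233171463012695 18.332494735717773 cent [[ 0.55890526 -0.01038512  0.1405    ]]
red,ptr [[ 0.5779145  -0.01250374  0.13      ]
 [ 0.56642542 -0.02646553  0.13      ]]
face rect ((555.1629028320312, -17.340862274169922), (61.73920822143555, 53.614227294921875), 15.096054077148438)
5089 tool z max [-33.12382658 -12.62422232  -6.42241074  -2.94599523] y [-30.82291728  27.7197983  -25.46176249 -29.99163889  30.6879912
  24.55045261  24.66508716  24.71798717 -24.61653112 -24.63228858
  24.82977225 -24.71802715 -24.62173985]
```

View pics/w2crop.png

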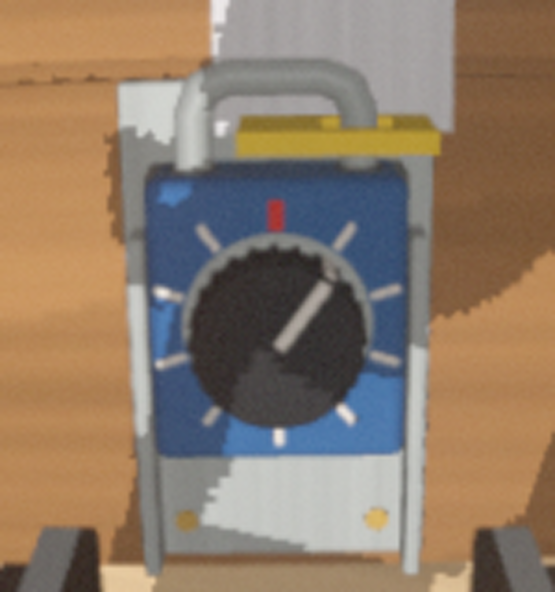

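The crop shows the pointer on the first white tick clockwise of red, so two ticks (+72°) are needed. The dark mask was skewed by shadow, so I'll read the dial centre from the crop, about pixel (275.4,211.3). I'll pre-turn −72° and approach.

```bash
python3 - <<'E'
from h import *
c=np.load('w2.npy',allow_pickle=True).item()
print(onplaneW(c,[(275.4,211.3)],.1435)); 
a=onplaneW(c,[(275.4,211.3),(274.6,178)],.1445);
print(to_tool([.554,-.0172,.160]))
E
```

```text
[[ 0.55616321 -0.01803958  0.1435    ]]
(array([ 2.19914531, -2.38976838, 71.41945   ]), np.float64(13.452089703533781))
```

move_arm --pt "3 -2 20 -9 60" --pt "3 -2 40 -18 60" --pt "3 -2 60 -27 60" --pt "3 -2 70 -36 60" --pt "3 -2 70 -45 60" --pt "3 -2 70 -54 60" --pt "3 -2 70 -63 60" --pt "3 -2 70 -72 60" --pt "3 -2 70 -72 60" --pt "3 -2 70 -72 60"

```text
time: 3.2
tool_pos: [0.5552, -0.0169, 0.1615]
tcp_rot: [2.307, 2.132, 0.0]
wrist_force: [-0.6, 0.3, -0.1]
width: 0.604
```

```bash
python3 - <<'E'
from h import *
s=bot.read_state(); print(s['time'],s['tool_pos'],s['q'],s['width'],to_tool([.5545,-.0178,.13]))
c=bot.read_camera('wrist'); save('w3.png',c['pixels']); np.save('w3.npy',c,allow_pickle=True)
c=bot.read_camera('scene'); save('s3.png',cv2.resize(c['pixels'][140:280,120:300],None,fx=4,fy=4,interpolation=cv2.INTER_CUBIC))
E
```

```text
3.2 [ 0.55516213 -0.01693481  0.16145837] [-7.53211670e-02  9.37443622e-02  1.93660931e+00 -3.48486165e-05
  1.11095021e+00  3.28854520e-03] 0.6035029045050361 (array([-0.91355689, -0.60123945, 31.4582231 ]), np.float64(85.4968808971515))
```

View pics/w3.png

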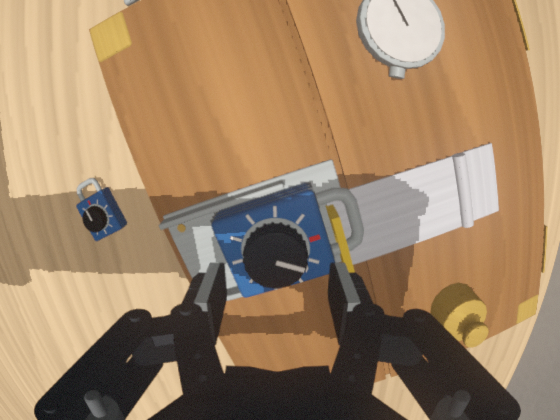

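View pics/s3.png

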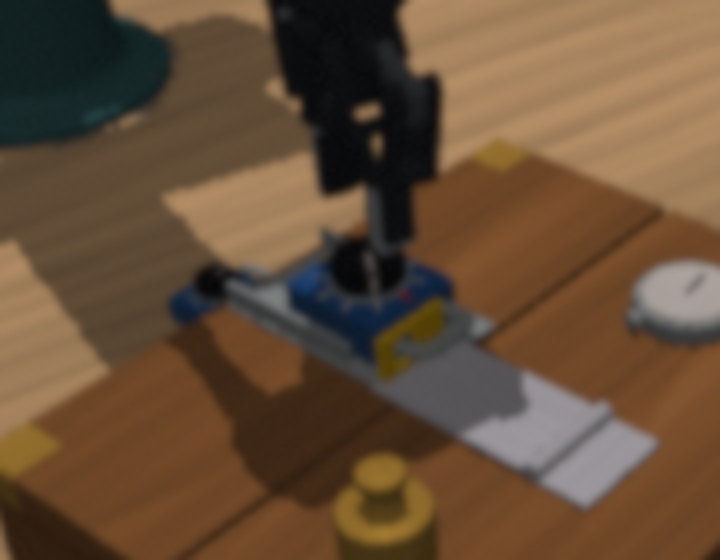

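The dial at (276,252) is centred between the fingers at (215,285) and (342,285). I'm lowering to about z 0.131.

move_arm --pt "-1 -1 10 0 60" --pt "-1 -1 20 0 60" --pt "-1 -1 26 0 60" --pt "-1 -1 30 0 60" --pt "-1 -1 30 0 60" --pt "-1 -1 30 0 60"

```text
time: 3.9
tool_pos: [0.5542, -0.0171, 0.1311]
tcp_rot: [-2.306, -2.134, 0.0]
wrist_force: [-0.0, -1.0, 0.7]
width: 0.601
```

```bash
python3 - <<'E'
from h import *
s=bot.read_state(); print(s['time'],s['tool_pos'],s['wrist_force'],s['width'])
c=bot.read_camera('wrist'); save('w4.png',c['pixels'])
c=bot.read_camera('scene'); save('s4.png',cv2.resize(c['pixels'][140:280,120:300],None,fx=4,fy=4,interpolation=cv2.INTER_CUBIC))
E
```

```text
3.9 [ 0.55424599 -0.01706386  0.13114459] [-0.00599211 -1.04406704  0.70380387] 0.6008220727839366
```

View pics/w4.png

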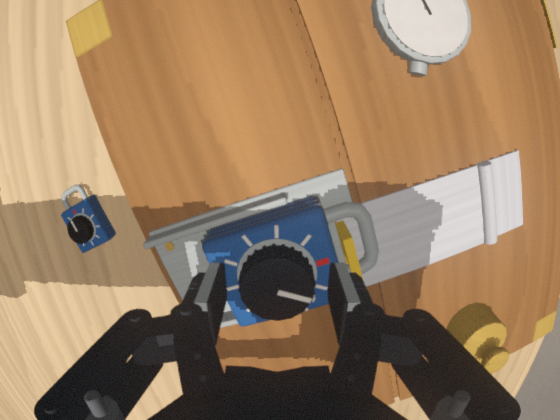

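View pics/s4.png

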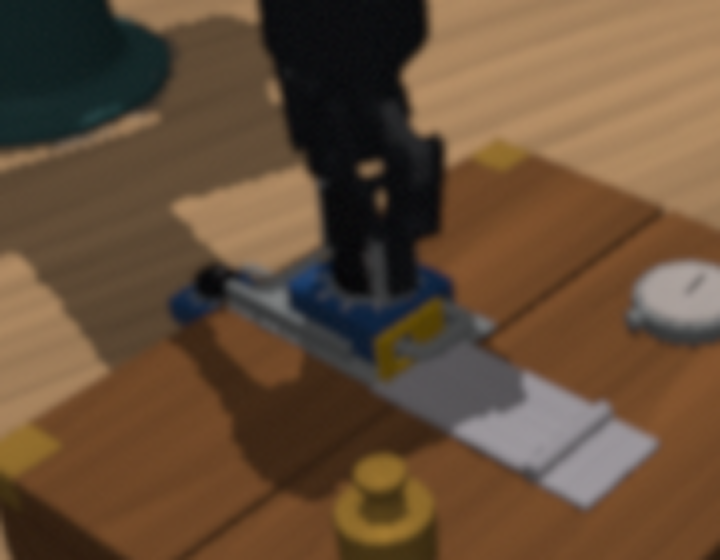

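The pads straddle the knob at (278,283) with no contact force. Closing.

move_arm --pt "0 0 0 0 48" --pt "0 0 0 0 44" --pt "0 0 0 0 36" --pt "0 0 0 0 30" --pt "0 0 0 0 30" --pt "0 0 0 0 30" --newtons 50

```text
time: 4.6
tool_pos: [0.5542, -0.0171, 0.132]
tcp_rot: [2.306, 2.134, 0.0]
wrist_force: [-2.6, -0.3, 6.0]
width: 0.394
```

```bash
python3 - <<'E'
from h import *
s=bot.read_state(); print(s['time'],s['tool_pos'],s['wrist_force'],s['torque'],s['width'],s['width']*85)
c=bot.read_camera('wrist'); save('w5.png',c['pixels'][130:390,130:430])
E
```

```text
4.6 [ 0.55420619 -0.01708263  0.13201488] [-2.58969349 -0.26000108  6.02679681] [0.00872898 0.58873796 0.00433924] 0.39378669519375187 33.47186909146891
```

View pics/w5.png

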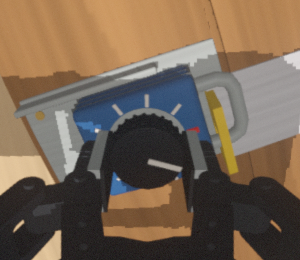

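The dial is gripped, with the pads on both sides of the knob. Turning +72° clockwise.

move_arm --pt "0 0 0 6 30" --pt "0 0 0 12 30" --pt "0 0 0 18 30" --pt "0 0 0 24 30" --pt "0 0 0 30 30" --pt "0 0 0 36 30" --pt "0 0 0 42 30" --pt "0 0 0 48 30" --pt "0 0 0 54 30" --pt "0 0 0 60 30" --pt "0 0 0 66 30" --pt "0 0 0 72 30" --pt "0 0 0 72 30" --pt "0 0 0 72 30" --pt "0 0 0 72 30"

```text
time: 6.15
tool_pos: [0.5554, -0.0176, 0.132]
tcp_rot: [3.118, 0.374, 0.004]
wrist_force: [1.8, -3.9, 3.7]
width: 0.398
```

```bash
python3 - <<'E'
from h import *
s=bot.read_state(); print(s['time'],s['tool_pos'],s['wrist_force'],s['torque'],s['width'],to_tool(s['tool_pos']))
c=bot.read_camera('wrist'); save('w6.png',cv2.resize(c['pixels'][190:340,190:360],None,fx=4,fy=4,interpolation=cv2.INTER_CUBIC)); np.save('w6.npy',c,allow_pickle=True)
E
```

```text
6.15 [ 0.55539018 -0.01761096  0.13202867] [ 1.82135008 -3.86546326  3.71925612] [-0.53801929 -0.33948118 -0.11841879] 0.3979035091559222 (array([0., 0., 0.]), np.float64(13.66197751714048))
```

View pics/w6.png

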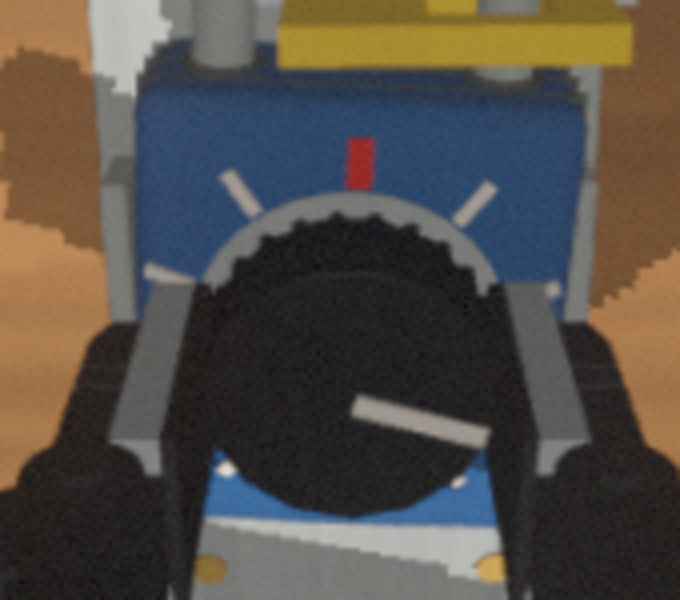

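```bash
python3 - <<'E'
from h import *
c=np.load('w6.npy',allow_pickle=True).item()
f=lambda x,y:(190+x/4,190+y/4)
p=onplaneW(c,[f(354,406),f(488,437)],.1445); d=p[1]-p[0]; a=np.degrees(np.arctan2(d[1],d[0])); print(p,a)
q=onplaneW(c,[f(137,88),f(585,95),f(361,142),f(361,190)],.129); d2=q[1]-q[0]; a2=np.degrees(np.arctan2(d2[1],d2[0])); print(q,a2, 'clockwise from +x', (a2+90)-a)
d3=q[2]-p[0]; print(np.degrees(np.arctan2(d3[1],d3[0]))-a)
E
```

```text
[[ 0.55397017 -0.01866089  0.1445    ]
 [ 0.55322127 -0.03544312  0.1445    ]] -92.55511316640838
[[ 0.58130531  0.01463544  0.129     ]
 [ 0.59307731 -0.03775944  0.129     ]
 [ 0.5809462  -0.01301791  0.129     ]
 [ 0.57484126 -0.01452323  0.129     ]] -77.33716468763177 clockwise from +x 105.2179484787766
104.3701585718043
```

The pointer is at 105° clockwise of red; the target is 108° with ±8.6° allowed. I'll nudge +3° and pull part of the way first.

move_arm --pt "0 0 0 3 30" --pt "0 0 0 3 30" --pt "0 0 0 3 30" --pt "-3 0 0 3 30" --pt "-6 0 0 3 30" --pt "-9 0 0 3 30" --pt "-12 0 0 3 30" --pt "-12 0 0 3 30" --newtons 70

```text
time: 7.0
tool_pos: [0.5449, -0.0195, 0.1322]
tcp_rot: [-3.128, -0.292, -0.009]
wrist_force: [6.9, -1.8, 2.8]
width: 0.387
```

```bash
python3 - <<'E'
from h import *
s=bot.read_state(); print(s['time'],s['tool_pos'],s['wrist_force'],s['torque'],s['width'],to_tool(s['tool_pos']))
c=bot.read_camera('wrist'); save('w7.png',cv2.resize(c['pixels'][170:340,190:360],None,fx=3.5,fy=3.5,interpolation=cv2.INTER_CUBIC)); np.save('w7.npy',c,allow_pickle=True)
E
```

```text
7.0 [ 0.54490692 -0.01948994  0.13223496] [ 6.91289026 -1.78824699  2.78965301] [-0.17567074 -1.09943362  0.04731572] 0.3872102747314744 (array([0., 0., 0.]), np.float64(10.666063185105044))
```

View pics/w7.png

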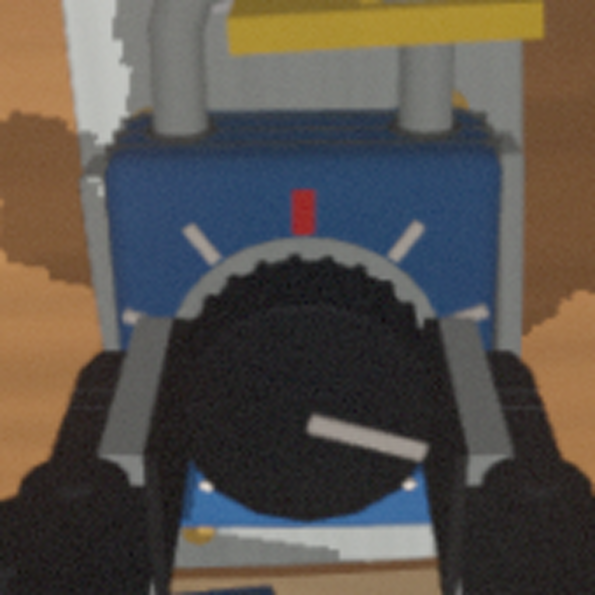

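The lock has moved back about 11 mm and the shackle legs are visible between body and plate. It has cocked slightly clockwise within its play, so I'll unwind 2° and pull on.

move_arm --pt "-3 0 0 -1 30" --pt "-6 0 0 -2 30" --pt "-9 0 0 -2 30" --pt "-12 1 0 -2 30" --pt "-15 1 0 -2 30" --pt "-18 1 0 -2 30" --pt "-19 1 0 -2 30" --pt "-19 1 0 -2 30"

```text
time: 7.85
tool_pos: [0.5262, -0.0235, 0.1322]
tcp_rot: [-3.122, -0.346, -0.008]
wrist_force: [5.5, 0.5, 3.5]
width: 0.388
```

```bash
python3 - <<'E'
from h import *
s=bot.read_state(); print(s['time'],s['tool_pos'],s['wrist_force'],s['torque'],s['width'],to_tool(s['tool_pos']))
c=bot.read_camera('wrist'); save('w8.png',cv2.resize(c['pixels'][130:340,180:370],None,fx=2.8,fy=2.8,interpolation=cv2.INTER_CUBIC)); np.save('w8.npy',c,allow_pickle=True)
E
```

```text
7.85 [ 0.52619881 -0.02354275  0.13219986] [5.5355332  0.51743427 3.49757963] [ 0.0048782  -0.96062718 -0.07321905] 0.3875666102992843 (array([0., 0., 0.]), np.float64(12.654268864029737))
```

View pics/w8.png

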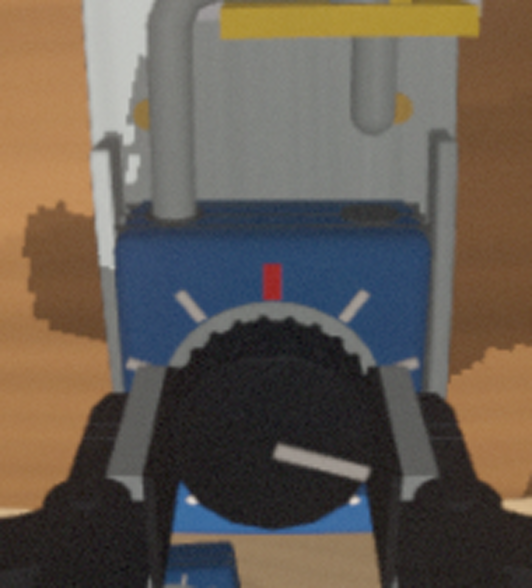

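The shackle is out: the short leg's end at crop (373,130) is well clear of the body, and its socket is empty at (370,213). Pushing forward 29.5 mm.

move_arm --pt "3 0 0 0 30" --pt "6 0 0 0 30" --pt "9 0 0 0 30" --pt "12 0 0 0 30" --pt "15 0 0 0 30" --pt "18 0 0 0 30" --pt "21 -0.5 0 0 30" --pt "24 -0.5 0 0 30" --pt "27 -0.5 0 0 30" --pt "29.5 -0.5 0 0 30" --pt "29.5 -0.5 0 0 30" --pt "29.5 -0.5 0 0 30"

```text
time: 9.1
tool_pos: [0.5476, -0.0179, 0.132]
tcp_rot: [-3.122, -0.348, 0.018]
wrist_force: [-15.5, -4.5, 20.1]
width: 0.387
```

```bash
python3 - <<'E'
from h import *
s=bot.read_state(); print(s['time'],s['tool_pos'],s['wrist_force'],s['torque'],s['width'],to_tool(s['tool_pos']))
c=bot.read_camera('wrist'); save('w9.png',cv2.resize(c['pixels'][130:340,180:370],None,fx=2.8,fy=2.8,interpolation=cv2.INTER_CUBIC)); np.save('w9.npy',c,allow_pickle=True)
E
```

```text
9.1 [ 0.54761123 -0.0178696   0.13199341] [-15.5273282   -4.4747871   20.13043179] [-0.73576514  2.62253313 -0.04120697] 0.38666756188748247 (array([0., 0., 0.]), np.float64(12.705576065387751))
```

View pics/w9.png

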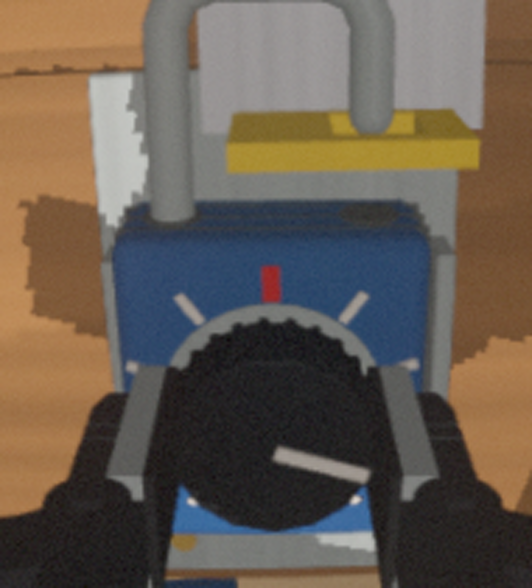

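The push stopped about 8 mm short, with 15 N against it. I'll look before pushing any further.

```bash
python3 - <<'E'
from h import *
c=bot.read_camera('scene'); save('s10.png',cv2.resize(c['pixels'][140:290,120:300],None,fx=4,fy=4,interpolation=cv2.INTER_CUBIC))
c=bot.read_camera('top'); save('t10.png',cv2.resize(c['pixels'][150:270,300:420],None,fx=5,fy=5,interpolation=cv2.INTER_CUBIC))
c=bot.read_camera('wrist'); save('w10.png',c['pixels'])
print(bot.read_state()['wrist_force'])
E
```

```text
[-15.45109774  -5.1257616   20.79751265]
```

View pics/s10.png

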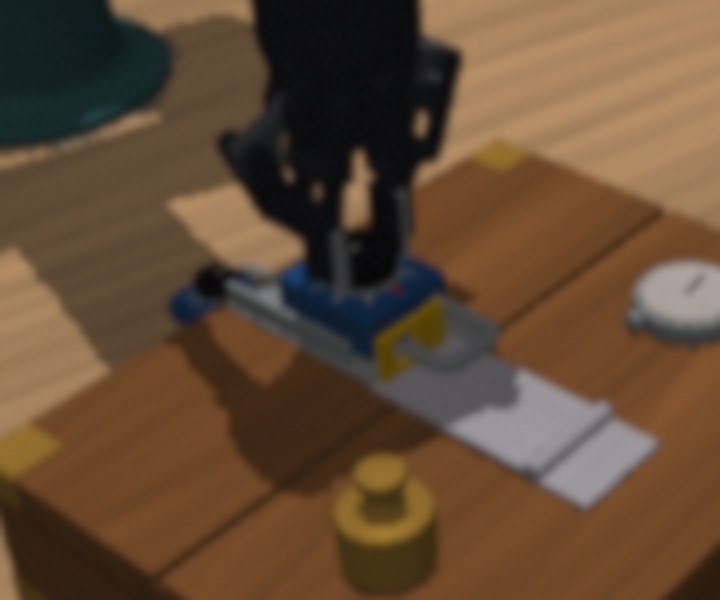

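View pics/t10.png

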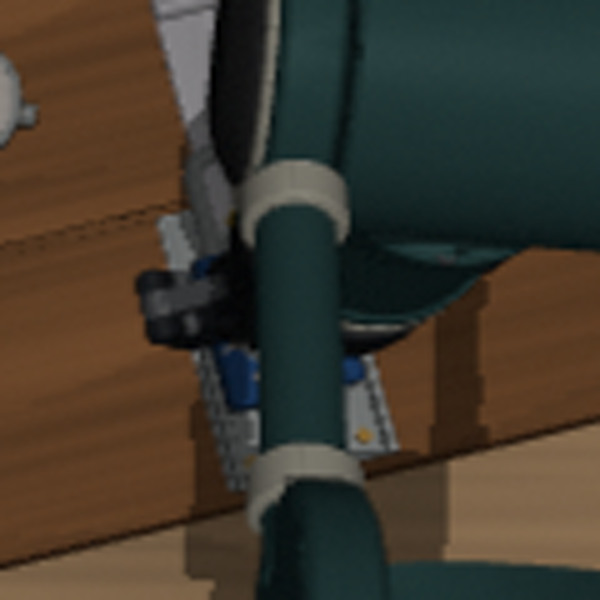

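View pics/w10.png

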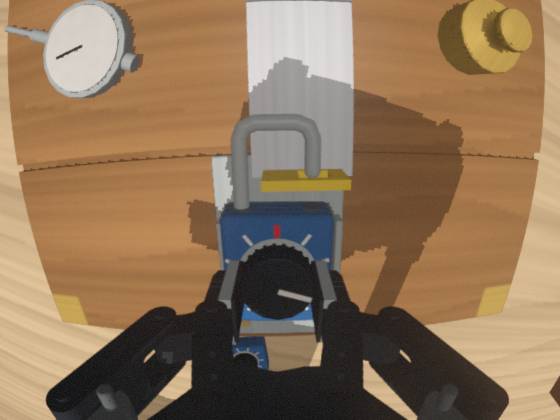

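The picture shows the short leg's end at (313,175), still in the plate hole at (305,183), with the body about 12 mm from the plate. Fz is +20 N, so I'm pressing the lock down into the tray. I'll back off the push, raise slightly to take the load off, and read the force.

move_arm --pt "-4 0 0 0 30" --pt "-8 0 0 0 30" --pt "-8 0 -1 0 30" --pt "-8 0 -2 0 30" --pt "-8 0 -2 0 30"

```text
time: 9.8
tool_pos: [0.5439, -0.0189, 0.1322]
tcp_rot: [-3.122, -0.345, 0.004]
wrist_force: [2.2, 0.3, -0.4]
width: 0.386
```

```bash
python3 - <<'E'
from h import *
s=bot.read_state(); print(s['time'],s['tool_pos'],s['tcp_rot'],s['wrist_force'],s['torque'],s['width'],to_tool(s['tool_pos']))
E
```

```text
9.8 [ 0.5438962  -0.01888114  0.1322373 ] [-3.12183818 -0.34469298  0.00411355] [ 2.21413312  0.28991747 -0.355405  ] [ 0.04545331 -0.26171514 -0.04797295] 0.3860537755401316 (array([0., 0., 0.]), np.float64(12.601485159251839))
```

Unloaded now. I'll raise 1 mm more to carry some of the weight and push forward gently.

move_arm --pt "0 0 -1 0 30" --pt "0 0 -1.5 0 30" --pt "2 0 -1.5 0 30" --pt "4 0 -1.5 0 30" --pt "6 0 -1.5 0 30" --pt "6 0 -1.5 0 30"

```text
time: 10.4
tool_pos: [0.551, -0.0178, 0.1346]
tcp_rot: [-3.123, -0.344, 0.0]
wrist_force: [-0.4, -0.6, -5.6]
width: 0.386
```

```bash
python3 - <<'E'
from h import *
s=bot.read_state(); print(s['time'],s['tool_pos'],s['tcp_rot'],s['wrist_force'],s['torque'],s['width'],to_tool(s['tool_pos']))
c=bot.read_camera('wrist'); save('w11.png',cv2.resize(c['pixels'][130:340,180:370],None,fx=2.8,fy=2.8,interpolation=cv2.INTER_CUBIC))
E
```

```text
10.4 [ 0.55097288 -0.01782452  0.13464194] [-3.12256999e+00 -3.43911966e-01  3.41107471e-04] [-0.36176128 -0.5572395  -5.63803133] [ 0.02909212 -0.01984609 -0.05295181] 0.3862641071466268 (array([0., 0., 0.]), np.float64(12.57016252840854))
```

View pics/w11.png

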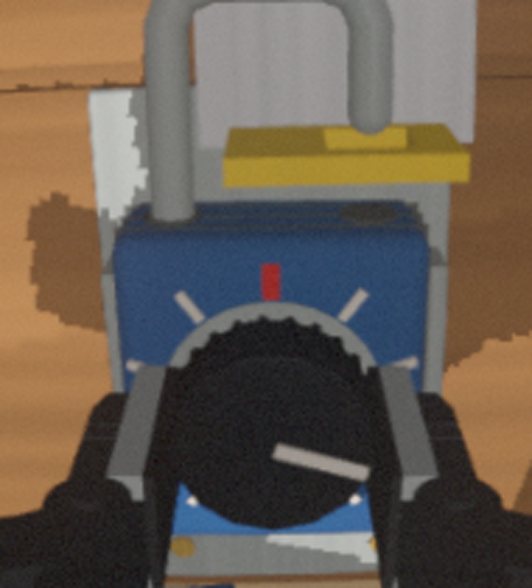

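It moves freely now that the lock is carried. The leg end at crop (372,130) is just leaving the plate. 5 mm to go.

move_arm --pt "2 0 0 0 30" --pt "4 0 0 0 30" --pt "5 0 0 0 30" --pt "5 0 0 0 30"

```text
time: 10.85
tool_pos: [0.5559, -0.0168, 0.1349]
tcp_rot: [3.123, 0.344, 0.0]
wrist_force: [0.8, 0.1, -4.9]
width: 0.389
```

```bash
python3 - <<'E'
from h import *
s=bot.read_state(); print(s['time'],s['tool_pos'],s['wrist_force'],s['width'])
c=bot.read_camera('wrist'); save('w12.png',cv2.resize(c['pixels'][130:340,180:370],None,fx=2.8,fy=2.8,interpolation=cv2.INTER_CUBIC)); np.save('w12.npy',c,allow_pickle=True)
c=bot.read_camera('scene'); save('s12.png',cv2.resize(c['pixels'][170:270,150:280],None,fx=5,fy=5,interpolation=cv2.INTER_CUBIC))
E
```

```text
10.85 [ 0.55592267 -0.01679832  0.13487647] [ 0.80354383  0.07313481 -4.89905685] 0.388833314117231
```

View pics/w12.png

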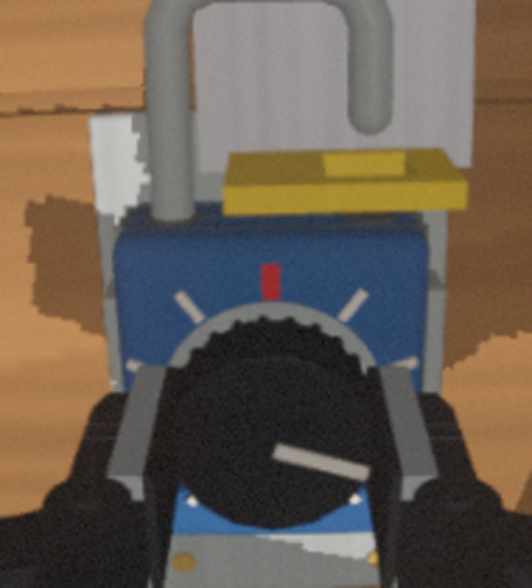

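View pics/s12.png

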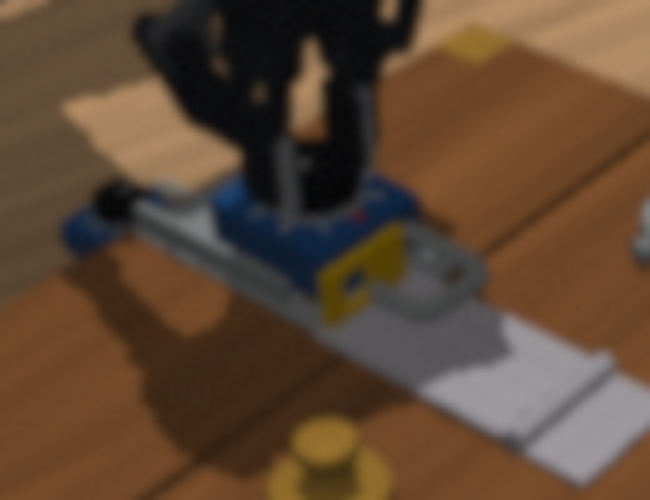

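```bash
python3 - <<'E'
from h import *
c=np.load('w12.npy',allow_pickle=True).item()
f=lambda x,y:(180+x/2.8,130+y/2.8)
u=np.array([np.cos(np.radians(14.1)),np.sin(np.radians(14.1))])
for n,p,z in [('legend',f(370,133),.1185),('plate far',f(340,151),.129),('plate near top',f(343,186),.129),('body face top L',f(135,231),.1310),('body R',f(415,231),.131),('dial',f(279,440),.147)]:
    w=onplaneW(c,[p],z)[0]; print(n,w,round(1000*w[:2]@u,1))
E
```

```text
legend [ 0.60519153 -0.02392357  0.1185    ] 581.1
plate far [ 0.6031196  -0.01807214  0.129     ] 580.5
plate near top [ 0.59726879 -0.02003259  0.129     ] 574.4
body face top L [0.58229853 0.01309328 0.131     ] 567.9
body R [ 0.59273818 -0.03381595  0.131     ] 566.6
dial [ 0.55681082 -0.01785982  0.147     ] 535.7
```

The leg end has only about 1 mm clearance beyond the plate, while the body has about 7 mm. I'll go 3 mm further to centre the gap.

move_arm --pt "1.5 0 0 0 30" --pt "3 0 0 0 30" --pt "3 0 0 0 30"

```text
time: 11.25
tool_pos: [0.5589, -0.0162, 0.1349]
tcp_rot: [3.123, 0.344, 0.001]
wrist_force: [-0.5, -0.5, -5.8]
width: 0.386
```

```bash
python3 - <<'E'
from h import *
s=bot.read_state(); print(s['time'],s['tool_pos'],s['wrist_force'],s['width'])
c=bot.read_camera('wrist'); save('w13.png',cv2.resize(c['pixels'][130:340,180:370],None,fx=2.8,fy=2.8,interpolation=cv2.INTER_CUBIC)); np.save('w13.npy',c,allow_pickle=True)
E
```

```text
11.25 [ 0.55891081 -0.01615049  0.13488552] [-0.48380269 -0.54574083 -5.83939958] 0.3860901616507914
```

View pics/w13.png

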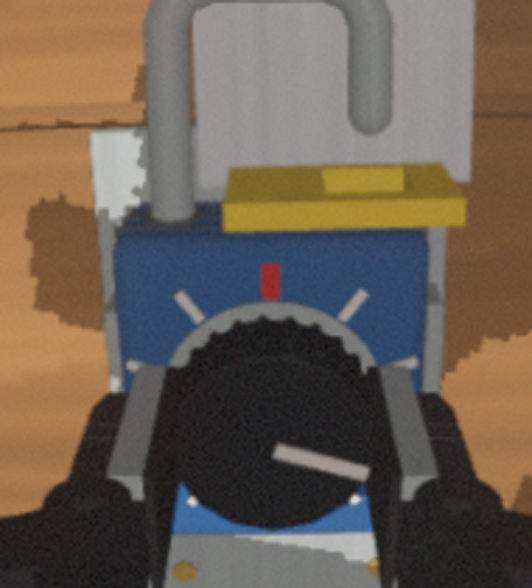

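There is clearance on both sides now and Fx is about 0. Lifting, gently at first.

move_arm --pt "0 0 -3 0 30" --pt "0 0 -6 0 30" --pt "0 0 -9 0 30" --pt "0 0 -12 0 30" --pt "0 0 -15 0 30" --pt "0 0 -15 0 30"

```text
time: 11.9
tool_pos: [0.5591, -0.0162, 0.1506]
tcp_rot: [3.122, 0.344, 0.002]
wrist_force: [0.7, 0.0, -5.1]
width: 0.39
```

```bash
python3 - <<'E'
from h import *
s=bot.read_state(); print(s['time'],s['tool_pos'],s['wrist_force'],s['torque'],s['width'])
c=bot.read_camera('wrist'); save('w14.png',cv2.resize(c['pixels'][130:340,180:370],None,fx=2.8,fy=2.8,interpolation=cv2.INTER_CUBIC))
c=bot.read_camera('scene'); save('s14.png',cv2.resize(c['pixels'][150:270,150:280],None,fx=5,fy=5,interpolation=cv2.INTER_CUBIC))
E
```

```text
11.9 [ 0.55910955 -0.01621007  0.15058766] [ 0.66160008  0.04578639 -5.14906784] [-0.04085398 -0.0157671   0.01885683] 0.39033263280693187
```

View pics/w14.png

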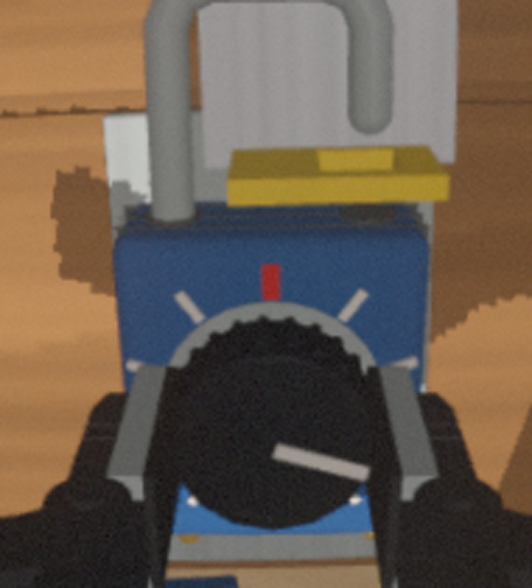

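View pics/s14.png

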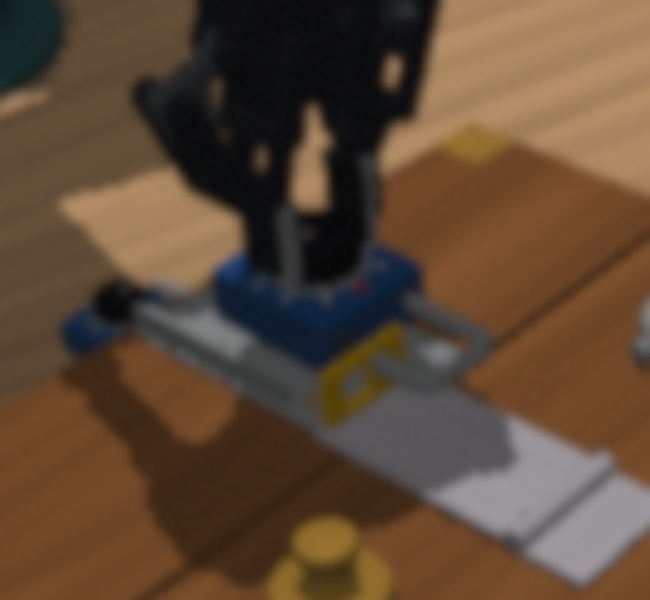

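It is lifting freely, with no side force. Up another 88 mm.

move_arm --pt "0 0 -4 0 30" --pt "0 0 -8 0 30" --pt "0 0 -13 0 30" --pt "0 0 -20 0 30" --pt "0 0 -28 0 30" --pt "0 0 -36 0 30" --pt "0 0 -44 0 30" --pt "0 0 -52 0 30" --pt "0 0 -60 0 30" --pt "0 0 -68 0 30" --pt "0 0 -76 0 30" --pt "0 0 -82 0 30" --pt "0 0 -86 0 30" --pt "0 0 -88 0 30" --pt "0 0 -88 0 30" --pt "0 0 -88 0 30" --pt "0 0 -88 0 30"

```text
time: 13.7
tool_pos: [0.5583, -0.0162, 0.2373]
tcp_rot: [-3.123, -0.344, 0.001]
wrist_force: [-0.6, 0.4, -5.2]
width: 0.391
```

```bash
python3 - <<'E'
from h import *
s=bot.read_state(); print(s['time'],s['tool_pos'],s['wrist_force'],s['torque'],s['width'],abs(s['joint_vel']).max())
c=bot.read_camera('wrist'); save('w15.png',c['pixels'])
c=bot.read_camera('scene'); save('s15.png',c['pixels'])
E
```

```text
13.7 [ 0.55828892 -0.0161644   0.23725804] [-0.57911464  0.41481455 -5.17277728] [ 0.05167652  0.07785072 -0.00576288] 0.39058720415038733 0.0018067913087046082
```

View pics/w15.png

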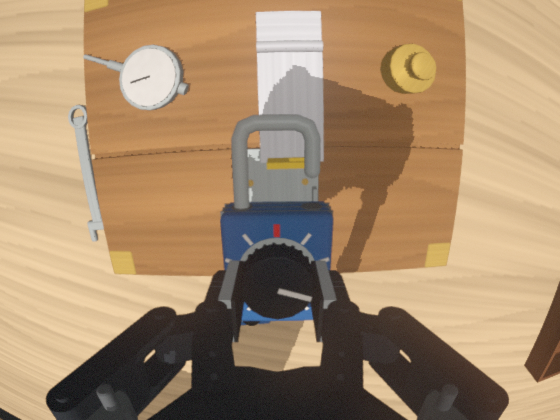

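View pics/s15.png

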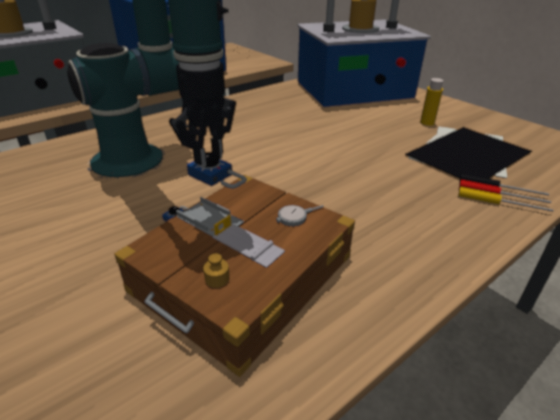

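The open lock hangs level and still in the gripper, with the short leg's end at (313,175) clear of the body edge at (313,205). The gauge, weight and wrench are where they were. Handing in.

```bash
python3 -c "
from workcell import bot
print(bot.finish_job()); s=bot.read_state(); print(s['time'],s['tool_pos'],s['wrist_force'])"
```

```text
the job is handed in; nothing more can be done
None
the job is handed in; nothing more can be done
```

The open lock was held up in the gripper, dial upwards, when I handed the job in at about 13.8 s. I turned the dial two ticks (72°) clockwise to the third tick, pulled the lock about 30 mm to draw the shackle, pushed it back over the plate and lifted it off.

**Last checks:**
- **Height:** the lock's underside was at about 0.208 m, roughly 105 mm above the tray.
- **Grip:** the fingers held the knob at 39 % opening. The wrist carried about 5 N, and the arm was still.
- **Shackle:** in the picture its short leg stood clear of the body.
- **Other objects:** the gauge, weight and wrench looked unmoved.

**What disagreed on the way:**
- **Dial angle:** after the 72° turn it measured about 105° clockwise of red, against 108° nominal. That is within tolerance, and I nudged it 3° further without measuring it again.
- **First push back:** it stuck about 8 mm short, with 15 N along the tray and 20 N pressing down. I backed off, raised the lock slightly and pushed again without resistance.
- **Gap at the plate:** it measured about 13.6 mm instead of 16 mm, so I pushed 3 mm past the start position to centre the plate before lifting.

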